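# Stand up the knocked-over holder and unlatch the blade cassette

### The arm

A 6-joint arm with a two-finger parallel gripper is mounted at the origin on the work surface. World frame = base frame: x ahead of the robot, y to its left, z up, the work surface at z = 0. Lengths are in m, angles in rad, forces in N, time in s.
With the tool pointing down it reaches from about 0.275 to 0.825 m from the base axis. Payload 4.9 kg.
Tool frame: the origin (TCP) lies on the centre line of the jaws, within the pads' length; the fingertips stand 11 mm ahead of it and the grasp point (between the pads) lies 8 mm behind it; z points along the fingers, y is the direction in which the jaws open and shut (so a half turn about z gives the same grasp; the last joint's range is limited). The gripper opens to 85 mm and grips with 20 to 120 N. Pads are 22 mm wide; open, the fingers measure 114 mm over their backs; the gripper's body (76 mm by 85 mm) begins 54 mm behind the grasp point. The pads swing forward as they close: fully open they stand 13 mm farther back than shut.
Start: joints at [-0.134, 0.326, -0.193, 1.052, 0, 1.437], TCP at [0.55, 0, 0.242] pointing down, gripper open.
Joint ranges: [-2.65, 2.65], [-0.97, 1.79], [-1.3, 1.35], [-1.93, 2.1], [-1.47, 1.37], [-3.14, 3.14]. Speed limits (rad/s): [2.57, 2.57, 3.14, 3.14, 3.14, 3.14].

### API

Orientations are given as a unit quaternion [w, x, y, z].
In Python, from station import manip, optics gives the robot as it stands.
- The arm moves only by the tool carry_out, never from a script. Its argument "increments" is a list of rows, each an object with "delta_pos": the shift along the tool's x, y, z in m, a list of three; "yaw": the turn about the tool's z in rad. A call has 1 to 12 rows; each row shifts and turns the pose as measured when the row begins, along the tool's axes as they then stand; what a row does not reach is not made up. A row lasts 1/8 s, in which the tool goes at most 62.5 mm and 10.7 degrees, less where a joint would pass 70% of its speed; a pose out of reach is approached as far as the arm can. A call is refused whole if a number of a shift passes 0.0625 or a number of a turn 0.188, either way. A call with a gripper value outside its range is refused whole. "gripper" is the finger opening in m, from 0 to 0.0854, set as the call begins (left out, the last holds). The fingers move at their own pace and stop on an object; "grip_force" is the grip in N (left out, the last holds). Time passes only in rows, so rows that do not move let the fingers close. It gives the time, the measured TCP pose, the force and the opening at its end, in the units of the state.
- manip.state(): the state, without advancing time (a new reading comes with each control period).
- optics.read_camera(name): name is "scene" or "side" or "wrist"; returns the picture (480x640x3 uint8, blue, green, red); there is no depth.
- optics.get_calibration(name): a dict with "fx", "fy", "cx", "cy" (pixels), "view" (4x4, takes a point from world to camera coordinates); the wrist camera has in their place "T_tool_cam" (4x4, takes a point from camera to tool coordinates, whose origin is the TCP and whose axes are the flange's). Camera axes: x right, y up, looking along -z (the intrinsics and any distortion apply to the point x, -y, -z); pixel columns grow to the right and rows downward; lengths in m; the calibration is good to about 2 mm. A picture is of the moment at which its call begins: read the wrist's pose just before it. get_calibration takes no time and is no camera call.
- manip.close_job(): hands the job in, once; it reports no verdict.
The state is a dict: "clock": time; "joint_pos": joint angles; "qd": joint speeds; "joint_efforts": joint torques, N m; "ee_pos": TCP position; "eef_rot": TCP orientation; "wrist_force": force on the tool from outside, world axes, zero at the start; "ft_torque": the same for the moment, N m; "grip_width": finger opening in m.
Only numpy, scipy, OpenCV 4.12 (cv2) and the standard library are available. Lean on these libraries where they do the work, as an engineer would, in place of code of your own. Each camera call takes 0.05 s, during which the arm holds its last target. There are 200 camera calls.

### The job

The holder of the vegetable cutter's blade cassette has been knocked over on the kitchen worktop, with the cassette still latched inside. Stand the holder upright on the worktop with the cassette in it; then pinch the cassette's two side catches together and draw it out, leaving the holder standing on the worktop, and finish while still holding the cassette by its pinched catches, upright and still, with its underside at least 5 cm above the holder's top edge. Leave the bottle, the bowl and the tub where they are.

Things in the scene. Friction and masses are not known exactly. Their poses are not given: they have to be found in the camera images.
- holder: Black open-topped box with a weighted steel foot, 0.34 to 0.59 kg, 52 (x) by 56 (y) by 84 mm (z). Origin at the centre of its underside, z towards the open top. It starts lying on its back: +x face down, z level, view slot upward, origin 26 mm above the worktop. Pinched by its two side studs and raised it swings freely and hangs upright (centre of mass well below them).
- stud_left (a point): Tip of the round-headed steel stud (8 mm diameter, 5 mm proud) on the holder's +y side, 73 mm from its underside, midway in x, 33 mm from its middle (66 mm across both studs). 26 mm above the worktop as it lies, 73 mm when it stands.
- stud_right (a point): The same for the stud on the holder's -y side.
- cassette: White plastic blade cassette, 0.1 to 0.16 kg, inside the holder with the same axes: 41 (x) by 47 (y) by 118 mm (z). Origin at the centre of its underside, which rests on the holder's floor, 6 mm above the holder's underside; 1.5 mm play each side. Its top (34 by 25 mm) and the catches' finger plates stand out above the holder's top edge.
- catch_left_plate (a point): Centre of the outer face of the grey finger plate of the +y catch, unpinched: 27 mm from the cassette's middle, 101 mm above its underside (point fixed to the cassette). Plate 24 mm wide (x), 34 mm high (84 to 118 mm above the underside). 54 mm across both plates unpinched, 42 mm pinched. Its nose lower down latches under the holder's lip.
- catch_right_plate (a point): The same for the catch at the cassette's -y side.
- catch_left (a joint): How far the +y catch is pushed in, m: 0 sprung out (latched), 0.006 fully pushed in. The spring needs 4 N to start and 9 N fully in. Clear of the lip from 0.003 to 0.0045, depending on the play.
- catch_right (a joint): The same for the -y catch.
- bottle: Bystander: clear plastic bottle, 60 mm diameter, 150 mm tall, standing. Origin at the centre of its underside.
- bowl: Bystander: steel bowl, 100 mm across, 45 mm high. Origin at the centre of its underside.
- tub: Bystander: open white plastic tub, 85 by 120 by 60 mm. Origin at the centre of its underside.
There are look-alikes about, which are no part of the job. What is shaped like the cassette but purple is not meant.

How it is judged:
On the way:
1. the holder stands upright on the worktop with the cassette seated in it (angle between holder's own z axis and vertical below 0.08 rad and height (world z) of holder below 0.004 m and linear speed of holder below 0.03 m/s and z of cassette in the frame of holder below 0.012 m and horizontal distance between cassette and holder below 0.006 m), for 0.3 s.
At the end, for the whole second after the job is handed in: The holder stands at rest on the worktop (tilt < 0.08 rad, within 4 mm); the fingers hold the cassette (> 3 N), both catches pinched in over 4 mm, its underside over 130 mm above the worktop, within 0.35 rad of upright, still, not touching the holder (angle between holder's own z axis and vertical below 0.08 rad and height (world z) of holder below 0.004 m and linear speed of each of holder, cassette below 0.03 m/s and height (world z) of cassette above 0.13 m and angle between cassette's own z axis and vertical below 0.35 rad and contact force between cassette and holder below 0.2 N and contact force between the fingers and cassette above 3 N and value of joint each of catch_left, catch_right above 0.004 m); the arm keeps its last pose, push and grip.
It fails at once if the bottle is pushed away or tipped (distance of bottle from where it was at the start of the episode above 0.03 m or angle between bottle's own z axis and vertical above 0.3 rad).
It fails at once if the bowl is pushed away or tipped (distance of bowl from where it was at the start of the episode above 0.03 m or angle between bowl's own z axis and vertical above 0.3 rad).
It fails at once if the tub is pushed away or tipped (distance of tub from where it was at the start of the episode above 0.03 m or angle between tub's own z axis and vertical above 0.3 rad).
It also fails if it takes over 48 s, if anything falls off the work surface, if the arm or the gripper's body presses on something with over 40 N, if the wrist force passes 120 N, or if a joint passes its speed limit or range.

## Working session

There is one attempt and no reset: what is moved stays moved. The work goes in short steps, Python scripts to look and compute and a tool call to move; the robot and the scene stay as the last step left them, time stands still between calls to the robot, and variables do not carry over. Pictures are saved under pics/ and viewed, on a budget of 10 in all, crops included, one or two more only if the job needs it, and the job is handed in when it is done.

Besides the shell and the picture viewer there is one more tool, called after "Request:" by a JSON object that holds its "fn" and its "kwargs". carry_out: Moves the arm, as the interface text tells. Its arguments: {"type":"object","properties":{"increments":{"type":"array","items":{"type":"object","properties":{"delta_pos":{"type":"array","items":{"type":"number"}},"yaw":{"type":"number"}}}},"gripper":{"type":"number"},"grip_force":{"type":"number"}},"required":["increments"]}

```bash
mkdir -p pics; ls
cat > h.py <<'E'
import numpy as np, cv2
from station import manip, optics
def ray(name,u,v):
    c=optics.get_calibration(name)
    V=np.array(c["view"]); R=V[:3,:3]; t=V[:3,3]
    K=np.array([[c["fx"],0,c["cx"]],[0,c["fy"],c["cy"]],[0,0,1.]])
    d=c.get("dist",c.get("distortion"))
    p=cv2.undistortPoints(np.array([[[u,v]]],float),K,None if d is None else np.array(d,float)).ravel()
    dc=np.array([p[0],-p[1],-1.]); return -R.T@t, R.T@dc
def plane(name,u,v,z):
    o,d=ray(name,u,v); return o+d*(z-o[2])/d[2]
def tri(n1,p1,n2,p2):
    o1,d1=ray(n1,*p1);o2,d2=ray(n2,*p2)
    s=np.linalg.lstsq(np.c_[d1,-d2],o2-o1,rcond=None)[0]
    a=o1+d1*s[0];b=o2+d2*s[1]; return (a+b)/2,np.linalg.norm(a-b)
def proj(name,P):
    c=optics.get_calibration(name);V=np.array(c["view"]);q=V[:3,:3]@np.array(P)+V[:3,3]
    return c["cx"]+c["fx"]*q[0]/-q[2], c["cy"]-c["fy"]*q[1]/-q[2]
E
python3 - <<'E'
from h import *
for n in("scene","side","wrist"):
    im=optics.read_camera(n); cv2.imwrite(f"pics/{n}0.png",im); print(n,optics.get_calibration(n))
print(manip.state())
a=cv2.imread("pics/scene0.png");b=cv2.imread("pics/side0.png")
E
```

```text
pics
scene {'fx': 514.0315926941105, 'fy': 514.0315926941105, 'cx': 321.76230264459844, 'cy': 240.37635376799417, 'view': array([[-0.3944695 ,  0.91869095,  0.02001886,  0.23331376],
       [-0.68858053, -0.30994974,  0.65558219,  0.38637474],
       [ 0.60848226,  0.24482258,  0.75485842, -1.38547681],
       [ 0.        ,  0.        ,  0.        ,  1.        ]])}
side {'fx': 506.5973713379879, 'fy': 506.5973713379879, 'cx': 314.34745501909634, 'cy': 234.80286887127147, 'view': array([[ 0.96509566, -0.2608722 , -0.02315311, -0.58971462],
       [ 0.1735942 ,  0.57099689,  0.80238869, -0.13757929],
       [-0.19610055, -0.77840108,  0.59635252, -0.98850237],
       [ 0.        ,  0.        ,  0.        ,  1.        ]])}
wrist {'fx': 364.36645616903076, 'fy': 364.36645616903076, 'cx': 316.4093530267249, 'cy': 242.6115944134786, 'T_tool_cam': array([[ 1.09958271e-03,  9.47114844e-01,  3.20892915e-01,
         8.33601209e-02],
       [ 9.99999394e-01, -1.05597466e-03, -3.09925083e-04,
         6.31538510e-04],
       [ 4.53201405e-05,  3.20893061e-01, -9.47115432e-01,
        -1.30387854e-01],
       [ 0.00000000e+00,  0.00000000e+00,  0.00000000e+00,
         1.00000000e+00]])}
{'clock': 0.15, 'joint_pos': array([-1.34177860e-01,  3.26815592e-01, -1.93334477e-01,  1.05202848e+00,
        4.69008216e-06,  1.43660002e+00]), 'qd': array([ 0.0011999 , -0.00150761,  0.00463294,  0.00027198,  0.00071281,
       -0.00011295]), 'joint_efforts': array([ 1.04211274e-03, -4.43704247e+01,  2.62664723e+01,  1.04285317e-02,
       -1.23322516e-04, -3.51401161e-05]), 'ee_pos': array([5.49569223e-01, 8.31640730e-05, 2.41666351e-01]), 'eef_rot': array([-5.51095868e-04,  7.07100092e-01,  7.07113133e-01, -4.17051168e-04]), 'wrist_force': array([-0.05562667,  0.64465869,  0.50303543]), 'ft_torque': array([-0.00789552, -0.00818356, -0.00051057]), 'grip_width': 0.08557635398697908}
```

View pics/scene0.png

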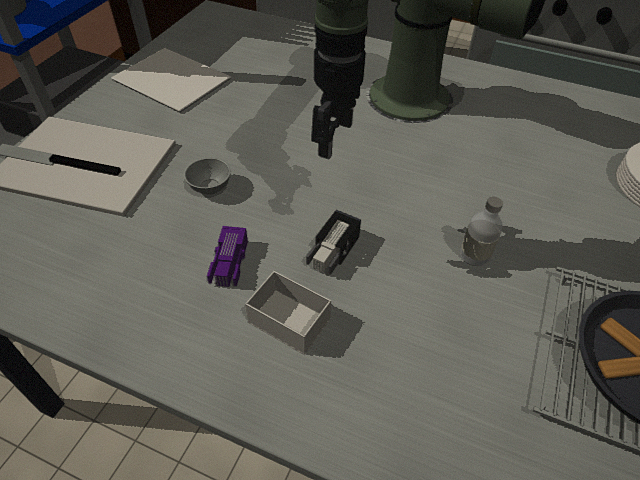

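View pics/side0.png

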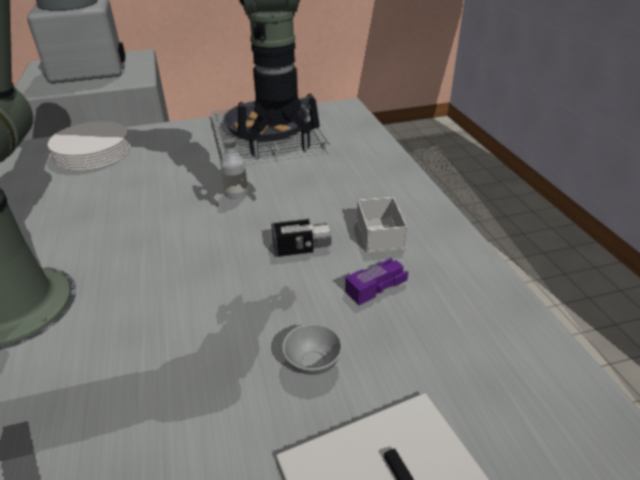

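The black box with the white top, at scene (334,240) and side (300,237), fits the cassette in its holder. The purple cassette-shaped thing at scene (228,255) and side (376,280) is the decoy. I'll confirm with one enlarged crop.

Run:
```python
from h import *
a=cv2.imread("pics/scene0.png")[200:290,290:380];b=cv2.imread("pics/side0.png")[205:265,260:340]
w=cv2.imread("pics/wrist0.png")
A=cv2.resize(a,(400,400),interpolation=cv2.INTER_CUBIC);B=cv2.resize(b,(400,300),interpolation=cv2.INTER_CUBIC)
W=cv2.resize(w,(400,300))
out=np.zeros((600,800,3),np.uint8);out[:400,:400]=A;out[:300,400:]=B;out[300:,400:]=W
out=np.clip(out.astype(float)*1.6,0,255).astype(np.uint8)
cv2.imwrite("pics/crop1.png",out)
for P,n in ((( 334,215),"scene"),((345,245),"scene")): print(plane(n,*P,0.05))
for u,v in((297,237),(274,237)): print(plane("side",u,v,0.026))
for nm,p,q in (("bottle",(485,235),(235,180)),("bowl",(207,178),(312,348)),("tub",(290,310),(381,225)),):
    print(nm,plane("scene",*p,0.02),plane("side",*q,0.02))
```

```text
[0.53494621 0.0011268  0.05      ]
[0.59894227 0.04990651 0.05      ]
[0.57804758 0.02030027 0.026     ]
[0.52998486 0.03489756 0.026     ]
bottle [0.43397093 0.28983227 0.02      ] [0.48307663 0.31546292 0.02      ]
bowl [ 0.51888312 -0.30611202  0.02      ] [ 0.530467   -0.28460518  0.02      ]
tub [0.75502841 0.00866891 0.02      ] [0.77165222 0.01691285 0.02      ]
```

View pics/crop1.png

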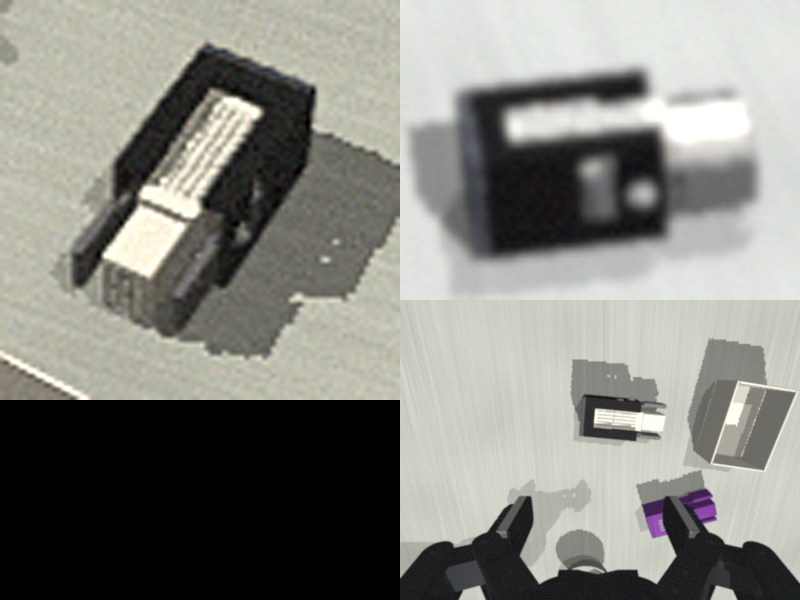

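The crop confirms it: a black holder with view slot up, a round stud, and a white cassette with grey plates. It lies with its z axis roughly along world +x. Next I'll measure it in the wrist view.

```bash
cat >> h.py <<'E'
def q2R(q):
    from scipy.spatial.transform import Rotation as Ro
    return Ro.from_quat([q[1],q[2],q[3],q[0]]).as_matrix()
def wray(s,u,v):
    c=optics.get_calibration("wrist");T=np.array(c["T_tool_cam"])
    d=np.array([(u-c["cx"])/c["fx"],-(v-c["cy"])/c["fy"],-1.])
    R=q2R(s["eef_rot"]); return s["ee_pos"]+R@T[:3,3], R@(T[:3,:3]@d)
def wplane(s,u,v,z):
    o,d=wray(s,u,v); return o+d*(z-o[2])/d[2]
E
python3 - <<'E'
from h import *
s=manip.state(); w=cv2.imread("pics/wrist0.png"); g=w.max(2)
roi=np.zeros_like(g); roi[140:245,280:440]=1
m=((g<45)&(roi>0)).astype(np.uint8)
n,l,st,c=cv2.connectedComponentsWithStats(m)
k=1+np.argmax(st[1:,4]); print(st[1:][st[1:,4]>30])
ct=max(cv2.findContours((l==k).astype(np.uint8),0,2)[0],key=cv2.contourArea)
bx=cv2.boxPoints(cv2.minAreaRect(ct)); ap=cv2.approxPolyDP(ct,4,True)[:,0]
print("box",[(p,wplane(s,*p,.052).round(4)) for p in bx]); print("poly",[(p,wplane(s,*p,.052).round(4)) for p in ap])
hs=cv2.cvtColor(w,cv2.COLOR_BGR2HSV); pm=((hs[...,0]>125)&(hs[...,0]<155)&(hs[...,1]>90))
ys,xs=np.where(pm); print("purple",[wplane(s,*p,.03).round(3) for p in((xs.min(),ys.mean()),(xs.max(),ys.mean()),(xs.mean(),ys.min()),(xs.mean(),ys.max()))])
print(q2R(s["eef_rot"]).round(2))
E
```

```text
[[ 293  151   98   74 3337]
 [ 386  212   27    5   57]]
box [(array([287.0809 , 216.15057], dtype=float32), array([5.235e-01, 3.000e-04, 5.200e-02])), (array([293.34158, 150.41348], dtype=float32), array([0.5302, 0.0582, 0.052 ])), (array([390.41348, 159.65842], dtype=float32), array([0.6137, 0.0505, 0.052 ])), (array([384.1528 , 225.39551], dtype=float32), array([ 0.6118, -0.0083,  0.052 ]))]
poly [(array([293, 154], dtype=int32), array([0.5299, 0.0552, 0.052 ])), (array([298, 157], dtype=int32), array([0.5341, 0.0527, 0.052 ])), (array([294, 216], dtype=int32), array([5.297e-01, 4.000e-04, 5.200e-02])), (array([376, 224], dtype=int32), array([ 0.6043, -0.007 ,  0.052 ])), (array([380, 211], dtype=int32), array([0.6073, 0.0052, 0.052 ])), (array([310, 205], dtype=int32), array([0.5443, 0.0106, 0.052 ])), (array([309, 177], dtype=int32), array([0.5435, 0.0356, 0.052 ])), (array([316, 171], dtype=int32), array([0.5496, 0.0408, 0.052 ])), (array([383, 178], dtype=int32), array([0.6082, 0.0348, 0.052 ])), (array([390, 163], dtype=int32), array([0.6135, 0.0477, 0.052 ]))]
purple [array([ 0.22 , -0.146,  0.03 ]), array([ 0.897, -0.145,  0.03 ]), array([0.667, 0.051, 0.03 ]), array([ 0.713, -0.349,  0.03 ])]
[[-0.  1. -0.]
 [ 1.  0.  0.]
 [ 0. -0. -1.]]
```

Request:
{"fn": "carry_out", "kwargs": {"increments": [{"delta_pos": [0.02,0.05,0.03],"yaw": 0},{"delta_pos": [0,0,0.02],"yaw": -0.184},{"delta_pos": [0,0,0],"yaw": -0.184},{"delta_pos": [0,0,0],"yaw": -0.184},{"delta_pos": [0,0,0],"yaw": -0.184},{"delta_pos": [0,0,0],"yaw": -0.184},{"delta_pos": [0,0,0],"yaw": -0.184},{"delta_pos": [0,0,0],"yaw": -0.184},{"delta_pos": [0,0,0],"yaw": -0.184},{"delta_pos": [0,0,0],"yaw": 0}], "gripper": 0.0854, "grip_force": 30}}

```text
clock: 1.4
ee_pos: [0.5982, 0.0209, 0.1846]
eef_rot: [-0.006, 0.036, 0.999, 0.0]
wrist_force: [0.2, -0.3, 0.5]
grip_width: 0.0854
```

Run:
```python
from h import *
s=manip.state(); w=optics.read_camera("wrist"); s=manip.state(); cv2.imwrite("pics/w1.png",w)
np.save("s1.npy",s,allow_pickle=True)
print(s["clock"],s["ee_pos"],q2R(s["eef_rot"]).round(3))
cv2.imwrite("pics/w1b.png",np.clip(w.astype(float)*1.8,0,255).astype(np.uint8))
```

```text
1.45 [0.59820976 0.02086445 0.1845827 ] [[-0.997  0.073 -0.011]
 [ 0.073  0.997  0.001]
 [ 0.011  0.    -1.   ]]
```

View pics/w1b.png

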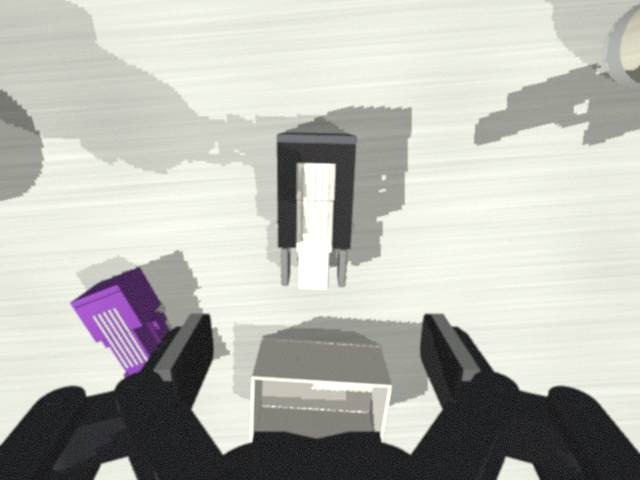

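Run:
```python
from h import *
s=np.load("s1.npy",allow_pickle=True).item(); w=cv2.imread("pics/w1.png"); g=w.max(2)
m=((g<40)).astype(np.uint8); m[:125]=0;m[252:]=0;m[:,:270]=0;m[:,362:]=0
print("cols by row",[(v,np.where(m[v])[0][[0,-1]].tolist()) for v in (135,139,142,145,150,170,190,210,230,240,245)])
print("rows by col",[(u,np.where(m[:,u])[0][[0,-1]].tolist()) for u in (281,285,289,345,349)])
R=q2R(s["eef_rot"])
for p in((278,143),(355,143),(278,248),(351,248)): 
    P=wplane(s,*p,.052); print(p,P.round(4),(R.T@(P-s["ee_pos"])).round(4))
for p,y in(((208,316),-.0427),((425,316),.0427)):
    o,d=wray(s,*p); o=R.T@(o-s["ee_pos"]);d=R.T@d; print("tip",(o+d*(y-o[1])/d[1]).round(4))
print("tub near",[wplane(s,*p,.06).round(3) for p in((252,378),(390,387))],"bottle?",wplane(s,610,60,.0).round(3),"purple",[wplane(s,*p,.04).round(3) for p in((140,268),(73,302))])
```

```text
Traceback (most recent call last):
IndexError: index 0 is out of bounds for axis 0 with size 0
```

Run:
```python
from h import *
s=np.load("s1.npy",allow_pickle=True).item(); w=cv2.imread("pics/w1.png"); g=w.max(2)
m=((g<40)).astype(np.uint8); m[:125]=0;m[252:]=0;m[:,:270]=0;m[:,362:]=0
f=lambda a:np.where(a)[0][[0,-1]].tolist() if a.any() else None
print("cols by row",[(v,f(m[v])) for v in (139,142,145,150,170,190,210,230,240,245)])
print("rows by col",[(u,f(m[:,u])) for u in (281,285,289,345,349)])
R=q2R(s["eef_rot"])
for p in((278,143),(355,143),(278,248),(351,248)): 
    P=wplane(s,*p,.052); print(p,P.round(4),(R.T@(P-s["ee_pos"])).round(4))
for p,y in(((208,316),-.0427),((425,316),.0427)):
    o,d=wray(s,*p); o=R.T@(o-s["ee_pos"]);d=R.T@d; print("tip",(o+d*(y-o[1])/d[1]).round(4))
print("tub near",[wplane(s,*p,.06).round(3) for p in((252,378),(390,387))],"bottle?",wplane(s,610,60,.0).round(3),"purple",[wplane(s,*p,.04).round(3) for p in((140,268),(73,302))])
```

```text
cols by row [(139, None), (142, None), (145, [278, 353]), (150, [278, 353]), (170, [278, 352]), (190, [279, 351]), (210, [279, 350]), (230, [279, 350]), (240, [279, 348]), (245, [279, 348])]
rows by col [(281, [143, 246]), (285, [143, 247]), (289, [144, 246]), (345, [145, 248]), (349, [145, 246])]
(278, 143) [ 5.288e-01 -2.000e-04  5.200e-02] [ 0.0662 -0.0261  0.1333]
(355, 143) [0.5326 0.0535 0.052 ] [0.0663 0.0278 0.1333]
(278, 248) [ 0.606  -0.0083  0.052 ] [-0.0114 -0.0285  0.1325]
(351, 248) [0.61   0.0474 0.052 ] [-0.0113  0.0273  0.1325]
tip [ 0.007  -0.0427 -0.0011]
tip [ 0.0103  0.0427 -0.0066]
tub near [array([ 0.717, -0.041,  0.06 ]), array([0.734, 0.074, 0.06 ])] bottle? [0.487 0.26  0.   ] purple [array([ 0.619, -0.124,  0.04 ]), array([ 0.645, -0.187,  0.04 ])]
```

Request:
{"fn": "carry_out", "kwargs": {"increments": [{"delta_pos": [0,0,0.04],"yaw": 0.02},{"delta_pos": [0,0,0.04],"yaw": 0},{"delta_pos": [0,0,0.04],"yaw": 0},{"delta_pos": [0,0,0.03],"yaw": 0},{"delta_pos": [0,0,0.01],"yaw": 0},{"delta_pos": [0,0,0],"yaw": 0}]}}

```text
clock: 2.2
ee_pos: [0.5983, 0.0208, 0.0215]
eef_rot: [-0.004, 0.055, 0.998, 0.0]
wrist_force: [-0.2, 0.7, -0.1]
grip_width: 0.0856
```

Run:
```python
from h import *
w=optics.read_camera("wrist"); s=manip.state(); cv2.imwrite("pics/w2.png",w)
np.save("s2.npy",s,allow_pickle=True)
print(s["clock"],s["ee_pos"],q2R(s["eef_rot"]).round(3),s["wrist_force"])
cv2.imwrite("pics/w2b.png",np.clip(w.astype(float)*1.8,0,255).astype(np.uint8))
```

```text
2.25 [0.59876154 0.02080503 0.02210674] [[-0.994  0.109 -0.007]
 [ 0.109  0.994  0.   ]
 [ 0.007 -0.    -1.   ]] [-0.37531739  0.35791397  0.89829243]
```

View pics/w2b.png

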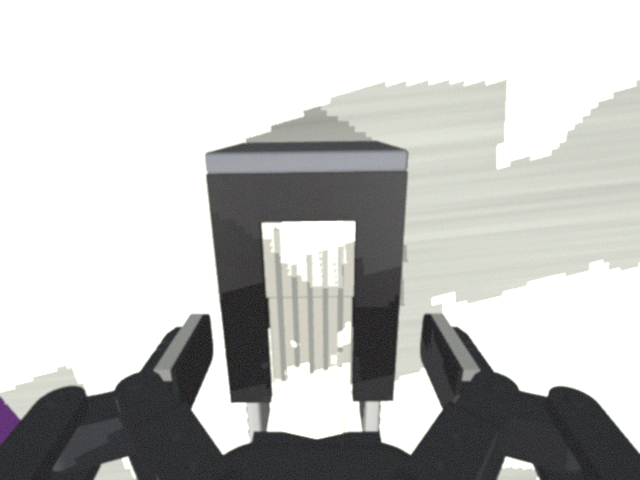

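Request:
{"fn": "carry_out", "kwargs": {"increments": [{"delta_pos": [0.003,0,0],"yaw": -0.02},{"delta_pos": [0,0,0],"yaw": 0}]}}

```text
clock: 2.5
ee_pos: [0.5974, 0.021, 0.0246]
eef_rot: [-0.001, 0.044, 0.999, -0.0]
wrist_force: [0.1, 0.7, 0.3]
grip_width: 0.0852
```

Request:
{"fn": "carry_out", "kwargs": {"increments": [{"delta_pos": [0,0,0],"yaw": 0},{"delta_pos": [0,0,0],"yaw": 0},{"delta_pos": [0,0,0],"yaw": 0},{"delta_pos": [0,0,0],"yaw": 0}], "gripper": 0.055, "grip_force": 30}}

```text
clock: 3.0
ee_pos: [0.5981, 0.0205, 0.0266]
eef_rot: [-0.0, 0.045, 0.999, -0.0]
wrist_force: [-0.2, -1.0, -1.2]
grip_width: 0.0626
```

Run:
```python
from h import *
w=optics.read_camera("wrist"); s=manip.state(); cv2.imwrite("pics/w3.png",w)
print(s["clock"],s["ee_pos"],s["wrist_force"],s["grip_width"],s["ft_torque"])
cv2.imwrite("pics/w3b.png",np.clip(w.astype(float)*1.8,0,255).astype(np.uint8))
```

```text
3.05 [0.59814749 0.02054644 0.02657586] [-1.57933308 -1.19332169  0.84326282] 0.06245802391478917 [-0.03719786  0.08869181 -0.00631318]
```

View pics/w3b.png

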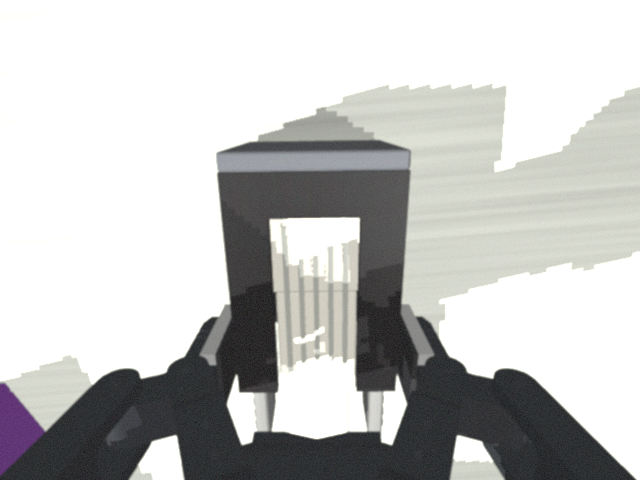

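Width reads 62.5 mm where 66 is expected, and the TCP crept up to 26.6 mm, so the pads are probably riding on the upper half of the stud heads. I'll open a little, go lower and pinch again.

Request:
{"fn": "carry_out", "kwargs": {"increments": [{"delta_pos": [0,0,0],"yaw": 0},{"delta_pos": [0,0,0],"yaw": 0}], "gripper": 0.076}}

```text
clock: 3.3
ee_pos: [0.5984, 0.0207, 0.0264]
eef_rot: [-0.0, 0.044, 0.999, -0.0]
wrist_force: [-0.4, 0.6, -0.4]
grip_width: 0.076
```

Request:
{"fn": "carry_out", "kwargs": {"increments": [{"delta_pos": [0.003,0,0.005],"yaw": 0},{"delta_pos": [0,0,0.003],"yaw": 0},{"delta_pos": [0,0,0.001],"yaw": 0}]}}

```text
clock: 3.68
ee_pos: [0.5952, 0.0212, 0.0167]
eef_rot: [-0.0, 0.044, 0.999, -0.0]
wrist_force: [0.1, 1.2, 0.1]
grip_width: 0.0762
```

Request:
{"fn": "carry_out", "kwargs": {"increments": [{"delta_pos": [0,0,0],"yaw": 0}]}}

```text
clock: 3.8
ee_pos: [0.5951, 0.0212, 0.0165]
eef_rot: [-0.0, 0.044, 0.999, -0.0]
wrist_force: [0.5, 0.5, -0.4]
grip_width: 0.0757
```

Request:
{"fn": "carry_out", "kwargs": {"increments": [{"delta_pos": [0,0,-0.003],"yaw": 0},{"delta_pos": [0,0,0],"yaw": 0}]}}

```text
clock: 4.05
ee_pos: [0.5953, 0.0212, 0.0199]
eef_rot: [-0.0, 0.044, 0.999, -0.0]
wrist_force: [0.4, -0.1, 0.4]
grip_width: 0.076
```

Request:
{"fn": "carry_out", "kwargs": {"increments": [{"delta_pos": [0,0,0],"yaw": 0},{"delta_pos": [0,0,0],"yaw": 0}], "gripper": 0.055}}

```text
clock: 4.3
ee_pos: [0.5953, 0.0209, 0.0207]
eef_rot: [0.0, 0.044, 0.999, -0.0]
wrist_force: [-0.6, -0.4, -0.6]
grip_width: 0.0626
```

Request:
{"fn": "carry_out", "kwargs": {"increments": [{"delta_pos": [0,0,0],"yaw": 0},{"delta_pos": [0,0,0],"yaw": 0}]}}

```text
clock: 4.55
ee_pos: [0.5953, 0.0209, 0.0207]
eef_rot: [0.0, 0.045, 0.999, -0.0]
wrist_force: [-0.6, -0.4, 1.0]
grip_width: 0.0624
```

Request:
{"fn": "carry_out", "kwargs": {"increments": [{"delta_pos": [0,0,-0.006],"yaw": 0},{"delta_pos": [0,0,-0.006],"yaw": 0},{"delta_pos": [0,0,-0.006],"yaw": 0},{"delta_pos": [0,0,-0.006],"yaw": 0},{"delta_pos": [0,0,0],"yaw": 0}]}}

```text
clock: 5.18
ee_pos: [0.5924, 0.0214, 0.0443]
eef_rot: [-0.003, 0.044, 0.999, -0.0]
wrist_force: [0.4, 0.7, -3.1]
grip_width: 0.0626
```

Run:
```python
from h import *
w=optics.read_camera("wrist"); b=optics.read_camera("side"); s=manip.state()
print(s["clock"],s["ee_pos"],s["wrist_force"],s["grip_width"],s["ft_torque"])
out=np.zeros((600,800,3),np.uint8)
out[:300,:400]=cv2.resize(w,(400,300)); out[:300,400:]=cv2.resize(b[195:285,250:370],(400,300),interpolation=cv2.INTER_CUBIC)
a=optics.read_camera("scene"); out[300:,:400]=cv2.resize(a[180:285,270:410],(400,300),interpolation=cv2.INTER_CUBIC)
cv2.imwrite("pics/c4.png",np.clip(out.astype(float)*1.7,0,255).astype(np.uint8))
```

```text
5.275 [0.5926252  0.02133178 0.04407728] [ 0.01497946  0.53243887 -2.60731291] 0.06228886659144954 [ 0.06355138 -0.15942893 -0.0081368 ]
```

View pics/c4.png

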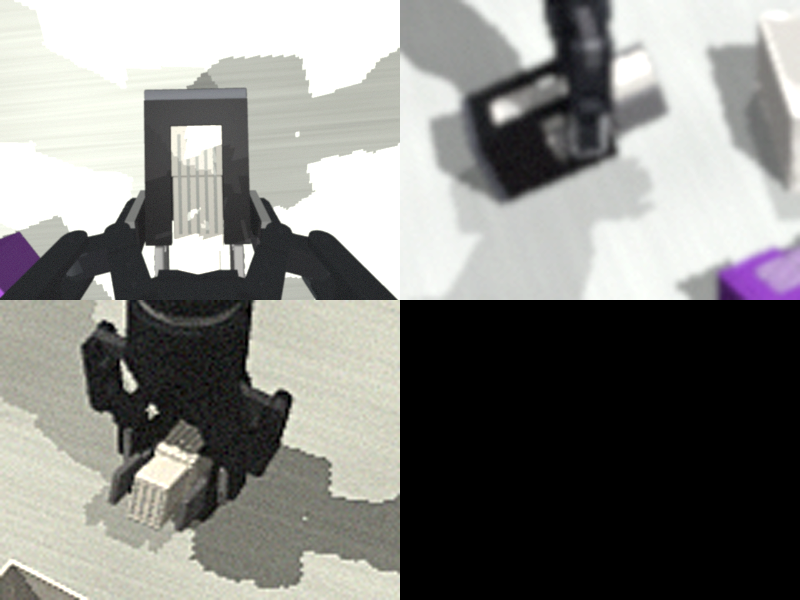

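The pinch holds: the mouth end has risen and the holder is pivoting on its studs, foot down, in the side crop. The wrist carries about 3 N. I'll keep lifting.

Request:
{"fn": "carry_out", "kwargs": {"increments": [{"delta_pos": [0,0,-0.006],"yaw": 0},{"delta_pos": [0,0,-0.006],"yaw": 0},{"delta_pos": [0,0,-0.006],"yaw": 0},{"delta_pos": [0,0,-0.006],"yaw": 0},{"delta_pos": [0,0,-0.006],"yaw": 0},{"delta_pos": [0,0,-0.006],"yaw": 0},{"delta_pos": [0,0,-0.006],"yaw": 0},{"delta_pos": [0,0,0],"yaw": 0},{"delta_pos": [0,0,0],"yaw": 0},{"delta_pos": [0,0,0],"yaw": 0},{"delta_pos": [0,0,0],"yaw": 0}]}}

```text
clock: 6.7
ee_pos: [0.5916, 0.0214, 0.0873]
eef_rot: [-0.004, 0.044, 0.999, -0.0]
wrist_force: [0.4, -0.2, -6.8]
grip_width: 0.062
```

```bash
cat > look.py <<'E'
from h import *; import sys
b=optics.read_camera("side"); a=optics.read_camera("scene"); w=optics.read_camera("wrist"); s=manip.state()
print(s["clock"],s["ee_pos"],s["wrist_force"],s["grip_width"],s["ft_torque"])
out=np.zeros((600,800,3),np.uint8)
out[:300,:400]=cv2.resize(w,(400,300)); out[:300,400:]=cv2.resize(b[165:285,230:390],(400,300),interpolation=cv2.INTER_CUBIC)
out[300:,:400]=cv2.resize(a[165:285,250:410],(400,300),interpolation=cv2.INTER_CUBIC)
out[300:,400:]=cv2.resize(a,(400,300))
cv2.imwrite(f"pics/{sys.argv[1]}.png",np.clip(out.astype(float)*1.7,0,255).astype(np.uint8))
for n,i in (("scene",a),("side",b),("wrist",w)): cv2.imwrite(f"pics/{sys.argv[1]}_{n}.png",i)
E
python3 look.py c5
```

```text
6.85 [0.59166763 0.02135019 0.08742483] [ 0.03496362  0.24606931 -7.01923987] 0.0621058856352316 [-0.02537807 -0.12203068  0.00240864]
```

View pics/c5.png

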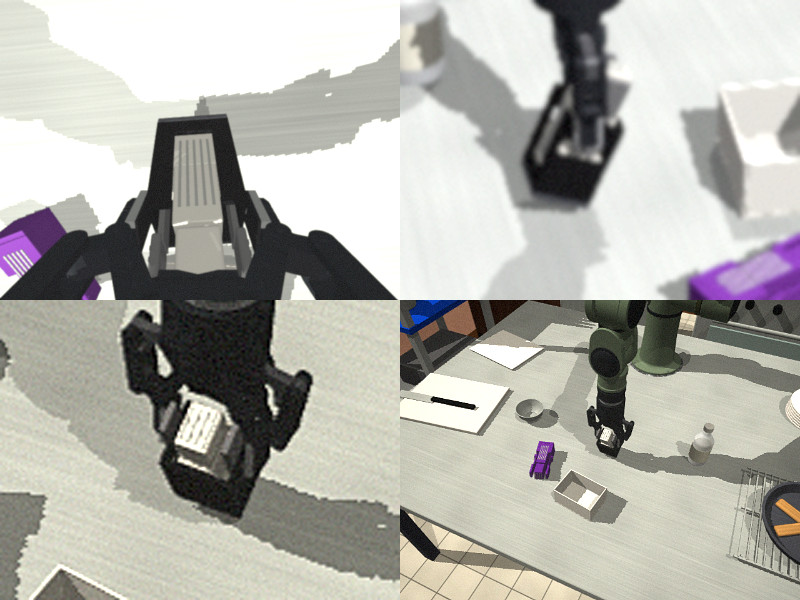

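Request:
{"fn": "carry_out", "kwargs": {"increments": [{"delta_pos": [0,0,0],"yaw": 0},{"delta_pos": [0,0,0],"yaw": 0},{"delta_pos": [0,0,0],"yaw": 0},{"delta_pos": [0,0,0],"yaw": 0}]}}

```text
clock: 7.35
ee_pos: [0.5916, 0.0214, 0.0873]
eef_rot: [-0.004, 0.044, 0.999, -0.0]
wrist_force: [-0.3, 0.1, -6.6]
grip_width: 0.0618
```

```bash
python3 look.py c6
python3 - <<'E'
from h import *
for n in("side","wrist"):
    print(n,np.abs(cv2.imread(f"pics/c6_{n}.png").astype(int)-cv2.imread(f"pics/c5_{n}.png")).mean())
im=cv2.imread("pics/c6_side.png")[170:270,260:360]
cv2.imwrite("pics/c6b.png",np.clip(cv2.resize(im,(600,600),interpolation=cv2.INTER_CUBIC)*2.,0,255).astype(np.uint8))
E
```

```text
7.5 [0.59165052 0.02135345 0.08734441] [-0.63930351 -0.43379524 -7.18646894] 0.06208526162699135 [-0.00123186 -0.14267049 -0.00348469]
side 0.6946527777777778
wrist 1.5322298177083333
```

View pics/c6b.png

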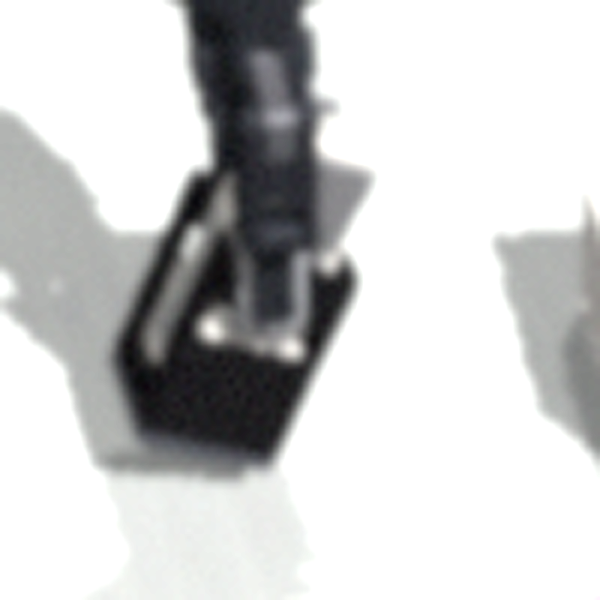

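The holder has settled hanging about 22–25° off upright, mouth leaning to +x; the cassette top is probably against the gripper body. That is within its tipping balance (about 40°). I'll set the foot's +x edge on the worktop and let it right itself.

Request:
{"fn": "carry_out", "kwargs": {"increments": [{"delta_pos": [0,0,0.004],"yaw": 0},{"delta_pos": [0,0,0.003],"yaw": 0},{"delta_pos": [0,0,0],"yaw": 0}]}}

```text
clock: 7.88
ee_pos: [0.5914, 0.0214, 0.0797]
eef_rot: [-0.004, 0.044, 0.999, -0.0]
wrist_force: [-0.4, 0.2, -6.4]
grip_width: 0.0623
```

Request:
{"fn": "carry_out", "kwargs": {"increments": [{"delta_pos": [0,0,0.003],"yaw": 0},{"delta_pos": [0,0,0],"yaw": 0}]}}

```text
clock: 8.12
ee_pos: [0.5913, 0.0214, 0.0764]
eef_rot: [-0.004, 0.044, 0.999, -0.0]
wrist_force: [0.1, 0.4, -6.6]
grip_width: 0.0621
```

Request:
{"fn": "carry_out", "kwargs": {"increments": [{"delta_pos": [0,0,0.002],"yaw": 0},{"delta_pos": [0,0,0],"yaw": 0}]}}

```text
clock: 8.38
ee_pos: [0.5919, 0.0213, 0.0748]
eef_rot: [-0.004, 0.044, 0.999, -0.0]
wrist_force: [-1.4, 0.7, -5.2]
grip_width: 0.0622
```

Request:
{"fn": "carry_out", "kwargs": {"increments": [{"delta_pos": [0,0,0.001],"yaw": 0},{"delta_pos": [0.005,0,0],"yaw": 0},{"delta_pos": [0.005,0,0.001],"yaw": 0},{"delta_pos": [0,0,0],"yaw": 0}], "grip_force": 20}}

```text
clock: 8.88
ee_pos: [0.5844, 0.022, 0.0749]
eef_rot: [-0.0, 0.045, 0.999, -0.0]
wrist_force: [1.3, 0.3, -5.9]
grip_width: 0.0622
```

Request:
{"fn": "carry_out", "kwargs": {"increments": [{"delta_pos": [0.005,0,0.001],"yaw": 0},{"delta_pos": [0.005,0,0.001],"yaw": 0},{"delta_pos": [0,0,0],"yaw": 0}]}}

```text
clock: 9.25
ee_pos: [0.5771, 0.0227, 0.0748]
eef_rot: [0.003, 0.045, 0.999, -0.0]
wrist_force: [0.8, 0.1, -3.6]
grip_width: 0.0622
```

```bash
python3 look.py c7
python3 - <<'E'
from h import *
im=cv2.imread("pics/c7_side.png")[170:270,250:350]; a=cv2.imread("pics/c7_wrist.png")
o=np.zeros((480,800,3),np.uint8); o[:400,:400]=cv2.resize(im,(400,400),interpolation=cv2.INTER_CUBIC); o[:300,400:]=cv2.resize(a,(400,300))
cv2.imwrite("pics/c7b.png",np.clip(o*2.,0,255).astype(np.uint8))
E
```

```text
9.4 [0.57727731 0.02274495 0.074688  ] [ 1.93287808 -0.43257266  0.98777702] 0.062362305970641026 [ 0.15275457 -0.63399739 -0.01507478]
```

View pics/c7b.png

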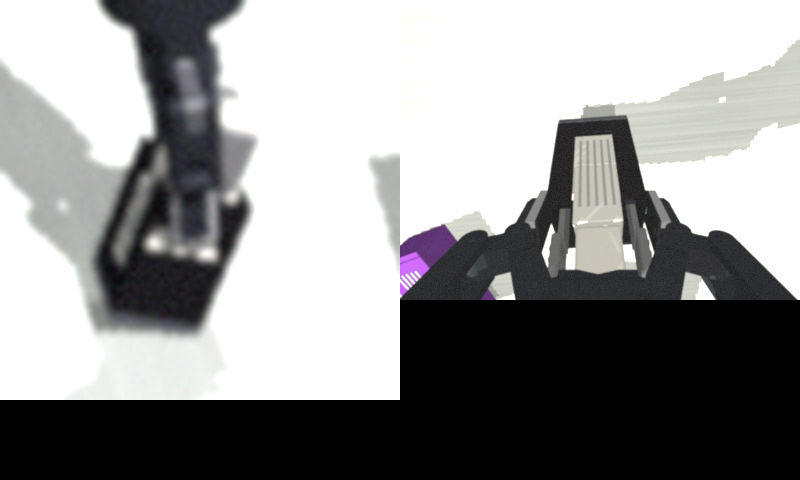

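Request:
{"fn": "carry_out", "kwargs": {"increments": [{"delta_pos": [0,0,0],"yaw": 0},{"delta_pos": [0,0,0],"yaw": 0}], "gripper": 0.076}}

```text
clock: 9.65
ee_pos: [0.575, 0.0228, 0.0738]
eef_rot: [0.001, 0.045, 0.999, -0.0]
wrist_force: [1.3, -0.4, -0.3]
grip_width: 0.0757
```

Request:
{"fn": "carry_out", "kwargs": {"increments": [{"delta_pos": [0,0,-0.005],"yaw": 0},{"delta_pos": [0,0,-0.005],"yaw": 0},{"delta_pos": [0,0,0],"yaw": 0},{"delta_pos": [0,0,-0.03],"yaw": 0},{"delta_pos": [0,0,-0.04],"yaw": 0},{"delta_pos": [0,0,-0.04],"yaw": 0},{"delta_pos": [0,0,-0.03],"yaw": 0},{"delta_pos": [0,0,0],"yaw": 0},{"delta_pos": [0,0,0],"yaw": 0}], "gripper": 0.0854}}

```text
clock: 10.78
ee_pos: [0.5731, 0.023, 0.2274]
eef_rot: [-0.001, 0.044, 0.999, -0.0]
wrist_force: [-0.5, 0.3, -0.8]
grip_width: 0.0854
```

```bash
python3 look.py c8
python3 - <<'E'
from h import *
print(q2R(manip.state()["eef_rot"]).round(3))
im=cv2.imread("pics/c8_side.png")[150:270,240:360]; a=cv2.imread("pics/c8_wrist.png");c=cv2.imread("pics/c8_scene.png")[150:270,260:420]
o=np.zeros((600,800,3),np.uint8); o[:400,:400]=cv2.resize(im,(400,400),interpolation=cv2.INTER_CUBIC); o[:300,400:]=cv2.resize(a,(400,300));o[300:,400:]=cv2.resize(c,(400,300),interpolation=cv2.INTER_CUBIC)
cv2.imwrite("pics/c8b.png",np.clip(o*1.8,0,255).astype(np.uint8))
E
```

```text
10.925 [0.57291526 0.02305343 0.2268934 ] [ 0.24064892  0.14141305 -0.09480021] 0.08518800223767324 [ 0.01292512 -0.02655508  0.03943853]
[[-0.996  0.089 -0.004]
 [ 0.089  0.996 -0.   ]
 [ 0.004 -0.001 -1.   ]]
```

View pics/c8b.png

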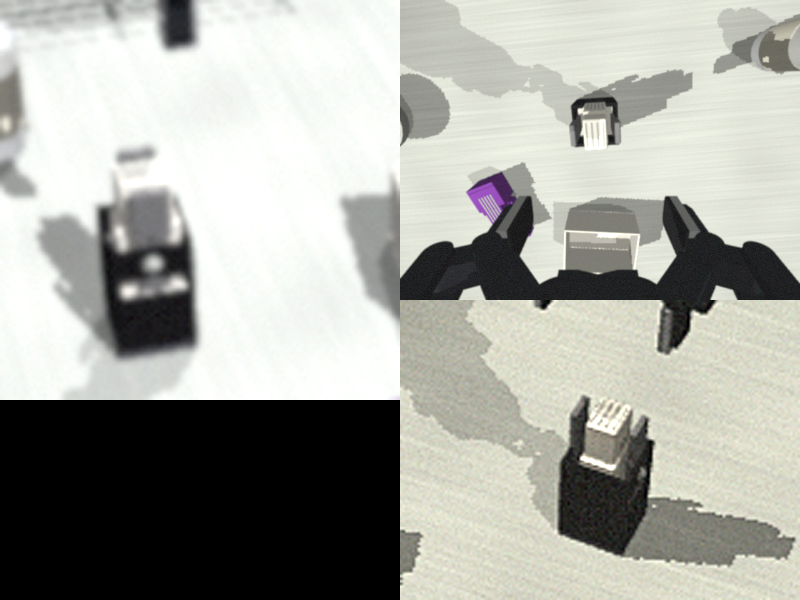

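The holder stands upright with the cassette seated: wrist (950/1.6, 120) in the montage, latch plates at its left and right. I'll measure the white top, at z = 0.124, for centre and yaw.

Run:
```python
from h import *
s=manip.state(); R=q2R(s["eef_rot"]); w=cv2.imread("pics/c8_wrist.png")
roi=w[145:250,265:360]; g=roi.max(2)
print(np.percentile(g,[5,50,90,99]))
m=(g>115).astype(np.uint8)
for v in range(146,249,6): print(v,''.join('%4d'%x for x in w[v,268:358:5].max(1)))
o=cv2.resize(w[145:250,265:360],(760,600),interpolation=cv2.INTER_NEAREST); cv2.imwrite("pics/c9.png",np.clip(o*1.7,0,255).astype(np.uint8))
# expected: project a cassette at guess
```

```text
[ 21.  88. 139. 165.]
146  109 109 108 110 109 110 116 112  92  68  66  67  76  81  82  82  82  81
152  109 107 108 108 107 101  66  65  65  63  65  67  66  69  77  87  84  85
158  113 114 114  84  42  32  28  27  17  16  23  13  19  14  17  48  89  88
164  114 113  54  18  14  13  36  44  50  55  56  61  43  16  20  20  67  84
170  111  73  22  24  27  58  65  71  74  67  61  61  74  55  71  25  58  84
176  109  96  22  47 140 118  79  71  72  74  74  77  79  84 101  19  58  87
182  111 103  19  30 102 133 113  80  78  78  73  73  81  86  46  24  53  83
188  110 107  24  37  44  81  72  71  72  69  73  75  77  84  37  38  48  84
194  113 105  38  34  38 139 140 140 140 141 140 164 132  82  37  43  39  74
200  123  54  46  35  34 142 113 141 125 136 135 151 139  84  38  67  88  78
206  131  78  57  36  36 142 111 140 115 139 133 157 145  84  52  66  88 115
212  129  91  78  36  59 142 109 142 112 140 126 160 147  82  77  64  88 109
218  129  90  82  37  42  86 113 140 110 140 130 162 151  30  21  50  87  98
224  129  99  84  41  14  54 138 166 128 167 136 165 148  45  20  41  89  95
230  130 106  85  31  23  43 146 166 133 167 133 160 145  37  39  44  70 128
236  128 127 126 117 124 125 166 166 163 165 162 164 162 129 132 129 131 132
242  130 130 130 131 129 129 129 130 130 128 129 128 128 129 127 126 127 127
248  129 127 127 127 128 129 128 128 130 130 129 130 129 129 131 129 130 128
```

View pics/c9.png

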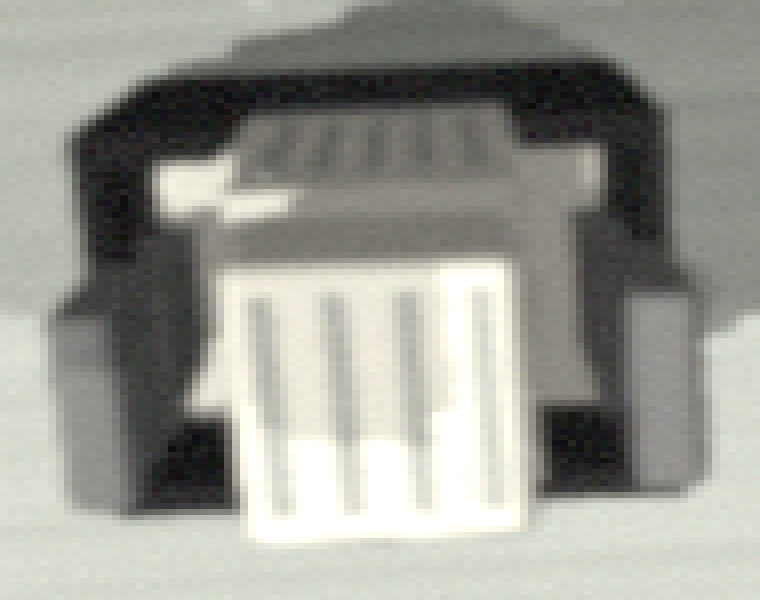

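Run:
```python
from h import *
s=manip.state(); R=q2R(s["eef_rot"])
P={k:R.T@(wplane(s,265+x/8,145+y/5.714,.124)-s["ee_pos"]) for k,(x,y) in dict(UL=(220,265),UR=(515,262),LR=(527,530),LL=(250,540),Lo1=(50,318),Li1=(110,318),Li2=(130,512),Lo2=(70,505),Ri1=(628,292),Ro1=(692,290),Ro2=(700,488),Ri2=(640,490)).items()}
for k,v in P.items(): print(k,(v*1000).round(1))
A=lambda *k:np.mean([P[i] for i in k],0)
print("top c",A("UL","UR","LR","LL")*1000,"plates c",A("Lo1","Lo2","Ro1","Ro2")*1000, s["ee_pos"])
e=A("Ro1","Ro2")-A("Lo1","Lo2"); print("yaw from plates",np.arctan2(-e[0],e[1]))
f=A("UL","UR")-A("LL","LR"); print("yaw from top",np.arctan2(f[1],f[0]))
```

```text
UL [ 37.9 -14.6 103.1]
UR [ 38.3   9.2 103. ]
LR [  6.5  10.6 102.9]
LL [  5.2 -12.7 102.9]
Lo1 [ 31.8 -28.6 103. ]
Li1 [ 31.8 -23.7 103. ]
Li2 [  8.7 -22.7 102.9]
Lo2 [  9.5 -27.7 103. ]
Ri1 [ 34.8  18.4 103. ]
Ro1 [ 35.1  23.6 103. ]
Ro2 [ 11.7  25.  102.9]
Ri2 [ 11.4  20.  102.9]
top c [ 21.96494536  -1.87603425 102.98350351] plates c [ 22.0139647   -1.92815785 102.98374133] [0.57291526 0.02305343 0.2268934 ]
yaw from plates -0.05192465922097414
yaw from top -0.05097301974772375
```

Measured top 33 x 24 mm and plates 52.4 mm across (expected 34 x 25 and 54); both give the same centre and a yaw of −0.051. I'll align and descend.

Request:
{"fn": "carry_out", "kwargs": {"increments": [{"delta_pos": [0.022,-0.002,0],"yaw": 0},{"delta_pos": [0,0,0],"yaw": -0.05},{"delta_pos": [0,0,0.03],"yaw": 0},{"delta_pos": [0,0,0.02],"yaw": 0},{"delta_pos": [0,0,0],"yaw": 0},{"delta_pos": [0,0,0],"yaw": 0}]}}

```text
clock: 11.68
ee_pos: [0.5469, 0.0232, 0.1709]
eef_rot: [-0.006, 0.019, 1.0, 0.0]
wrist_force: [0.6, 0.1, 0.4]
grip_width: 0.085
```

Run:
```python
from h import *
s0=np.load("s1.npy",allow_pickle=True)
w=optics.read_camera("wrist"); s=manip.state(); R=q2R(s["eef_rot"]); cv2.imwrite("pics/c10.png",w)
print(s["clock"],s["ee_pos"],R.round(3))
# bright top face rows / columns near expected location (z=.124 plane, tool origin)
m=(w.max(2)>105).astype(np.uint8)
c=optics.get_calibration("wrist");T=np.linalg.inv(np.array(c["T_tool_cam"]))
def pr(p): q=T@np.r_[p,1]; return c["cx"]+c["fx"]*q[0]/-q[2], c["cy"]-c["fy"]*q[1]/-q[2]
zt=s["ee_pos"][2]-.124
ex={k:np.round(pr([x,y,zt]),1) for k,(x,y) in dict(UL=(.017,-.0125),UR=(.017,.0125),LR=(-.017,.0125),LL=(-.017,-.0125),Lo=(.012,-.027),Ro=(.012,.027),Lo2=(-.012,-.027),Ro2=(-.012,.027)).items()}; print(ex)
for v in range(int(ex["UL"][1])-4,int(ex["LL"][1])+12,5): print(v,' '.join('%d'%x for x in w[v,250:384:3].max(1)))
```

```text
11.725 [0.5468382  0.02319427 0.17094154] [[-0.999  0.037 -0.013]
 [ 0.037  0.999  0.   ]
 [ 0.013 -0.    -1.   ]]
{'UL': array([290.6, 251.6]), 'UR': array([338.9, 251.6]), 'LR': array([337.6, 309.9]), 'LL': array([292. , 309.9]), 'Lo': array([263.1, 260.5]), 'Ro': array([366.4, 260.7]), 'Lo2': array([265.1, 301.7]), 'Ro2': array([364.5, 301.8])}
247 133 132 131 131 132 132 133 78 27 22 39 38 33 80 78 72 70 73 72 72 72 71 71 74 73 71 73 70 69 80 83 49 35 39 31 30 50 88 117 123 135 133 135 136 134
252 130 132 130 132 130 127 99 56 37 36 39 33 33 78 82 75 72 70 72 73 71 70 73 72 73 72 73 71 72 75 82 45 34 39 36 39 50 77 110 131 130 127 131 130 131
257 131 130 129 130 129 129 101 40 41 37 38 37 39 132 106 75 75 73 74 75 73 74 74 73 72 74 74 75 72 74 85 47 34 40 41 40 37 62 122 130 129 131 128 132 129
262 132 129 130 130 130 124 50 40 40 41 39 38 48 138 152 158 157 158 157 159 157 157 110 110 107 104 92 91 84 77 81 63 34 36 36 41 41 45 121 132 128 131 131 132 133
267 130 130 131 128 129 78 39 45 44 41 36 38 82 131 160 152 129 167 167 138 140 165 112 85 110 141 110 85 101 87 84 78 34 37 
[... 1063 characters left out ...]
18 86 88 74 81 129 129 129 128 139 160 125 161 168 156 134 166 168 138 148 165 161 128 156 108 130 133 130 132 110 86 87 82 109 131 132 131 132 132 131
307 131 134 133 132 132 133 98 92 88 122 130 128 127 128 136 166 128 160 167 157 132 166 166 139 148 166 165 129 152 109 128 128 128 129 127 112 106 105 128 129 129 131 128 130 130
312 130 130 129 128 130 128 129 129 127 129 126 127 127 127 131 166 161 164 168 167 162 167 165 164 163 167 166 163 158 116 131 130 130 130 132 132 132 133 134 134 132 132 131 132 131
317 132 132 130 131 130 130 130 130 130 129 130 127 127 129 129 129 129 130 127 129 130 130 131 130 131 129 130 131 131 131 129 131 133 131 132 132 133 133 131 133 133 132 130 132 133
```

Request:
{"fn": "carry_out", "kwargs": {"increments": [{"delta_pos": [-0.003,0,0],"yaw": 0},{"delta_pos": [0,0,0.025],"yaw": 0},{"delta_pos": [0,0,0.025],"yaw": 0},{"delta_pos": [0,0,0.01],"yaw": 0},{"delta_pos": [0,0,0],"yaw": 0},{"delta_pos": [0,0,0],"yaw": 0}]}}

```text
clock: 12.48
ee_pos: [0.5541, 0.0227, 0.1144]
eef_rot: [-0.002, 0.019, 1.0, -0.0]
wrist_force: [0.9, 0.4, 0.1]
grip_width: 0.0854
```

Request:
{"fn": "carry_out", "kwargs": {"increments": [{"delta_pos": [0.002,0,0.005],"yaw": 0},{"delta_pos": [0,0,0.005],"yaw": 0},{"delta_pos": [0,0,0.002],"yaw": 0},{"delta_pos": [0,0,0],"yaw": 0},{"delta_pos": [0,0,0],"yaw": 0}]}}

```text
clock: 13.1
ee_pos: [0.553, 0.0227, 0.1032]
eef_rot: [-0.0, 0.019, 1.0, -0.0]
wrist_force: [0.2, -0.7, -0.0]
grip_width: 0.0853
```

Request:
{"fn": "carry_out", "kwargs": {"increments": [{"delta_pos": [0.002,0,0.002],"yaw": 0},{"delta_pos": [0,0,0],"yaw": 0}]}}

```text
clock: 13.35
ee_pos: [0.5509, 0.0228, 0.1011]
eef_rot: [-0.0, 0.019, 1.0, -0.0]
wrist_force: [1.3, -0.1, -0.4]
grip_width: 0.0855
```

Request:
{"fn": "carry_out", "kwargs": {"increments": [{"delta_pos": [0,0,0],"yaw": 0},{"delta_pos": [0,0,0],"yaw": 0},{"delta_pos": [0,0,0],"yaw": 0},{"delta_pos": [0,0,0],"yaw": 0},{"delta_pos": [0,0,0],"yaw": 0},{"delta_pos": [0,0,0],"yaw": 0}], "gripper": 0.03, "grip_force": 40}}

```text
clock: 14.1
ee_pos: [0.5513, 0.0223, 0.103]
eef_rot: [0.0, 0.019, 1.0, -0.001]
wrist_force: [-1.3, 0.9, 2.0]
grip_width: 0.036
```

Request:
{"fn": "carry_out", "kwargs": {"increments": [{"delta_pos": [0,0,0],"yaw": 0},{"delta_pos": [0,0,0],"yaw": 0}]}}

```text
clock: 14.35
ee_pos: [0.5513, 0.0223, 0.103]
eef_rot: [0.0, 0.019, 1.0, -0.001]
wrist_force: [-1.4, -0.4, 1.6]
grip_width: 0.0361
```

Request:
{"fn": "carry_out", "kwargs": {"increments": [{"delta_pos": [0,0,-0.005],"yaw": 0},{"delta_pos": [0,0,-0.005],"yaw": 0},{"delta_pos": [0,0,-0.008],"yaw": 0},{"delta_pos": [0,0,-0.008],"yaw": 0},{"delta_pos": [0,0,0],"yaw": 0}]}}

```text
clock: 14.98
ee_pos: [0.5514, 0.0225, 0.1306]
eef_rot: [0.0, 0.019, 1.0, -0.001]
wrist_force: [-0.3, 0.0, -1.3]
grip_width: 0.0362
```

```bash
python3 look.py c11
python3 - <<'E'
from h import *
im=cv2.imread("pics/c11_side.png")[130:270,220:360]; c=cv2.imread("pics/c11_scene.png")[130:270,260:400]
o=np.hstack([cv2.resize(x,(400,400),interpolation=cv2.INTER_CUBIC) for x in(im,c)])
cv2.imwrite("pics/c11b.png",np.clip(o*1.8,0,255).astype(np.uint8))
E
```

```text
15.125 [0.55108943 0.0224746  0.12976402] [ 0.08883674 -0.1711435  -2.18114854] 0.03618732834141014 [0.02693489 0.02193906 0.0246968 ]
```

The wrist carries only 1.3–2.2 N, which is the cassette alone (the holder would add over 3.3 N). I'll keep drawing it out straight up.

Request:
{"fn": "carry_out", "kwargs": {"increments": [{"delta_pos": [0,0,-0.01],"yaw": 0},{"delta_pos": [0,0,-0.01],"yaw": 0},{"delta_pos": [0,0,-0.015],"yaw": 0},{"delta_pos": [0,0,-0.015],"yaw": 0},{"delta_pos": [0,0,-0.02],"yaw": 0},{"delta_pos": [0,0,-0.02],"yaw": 0},{"delta_pos": [0,0,-0.02],"yaw": 0},{"delta_pos": [0,0,-0.015],"yaw": 0},{"delta_pos": [0,0,0],"yaw": 0},{"delta_pos": [0,0,0],"yaw": 0},{"delta_pos": [0,0,0],"yaw": 0},{"delta_pos": [0,0,0],"yaw": 0}]}}

```text
clock: 16.62
ee_pos: [0.5512, 0.0227, 0.265]
eef_rot: [0.002, 0.019, 1.0, -0.001]
wrist_force: [0.6, -0.2, -1.8]
grip_width: 0.0362
```

```bash
python3 look.py c12
python3 - <<'E'
from h import *
im=cv2.imread("pics/c12_side.png")[60:280,190:410]; c=cv2.imread("pics/c12_scene.png")[60:280,230:450]
o=np.hstack([cv2.resize(x,(400,400),interpolation=cv2.INTER_CUBIC) for x in(im,c)])
cv2.imwrite("pics/c12b.png",np.clip(o*1.8,0,255).astype(np.uint8))
E
```

```text
16.775 [0.55134442 0.02269654 0.26516615] [-0.5723526  -0.38337659 -1.00979436] 0.036025408581035416 [ 0.00759964 -0.02210462 -0.00646354]
```

View pics/c12b.png

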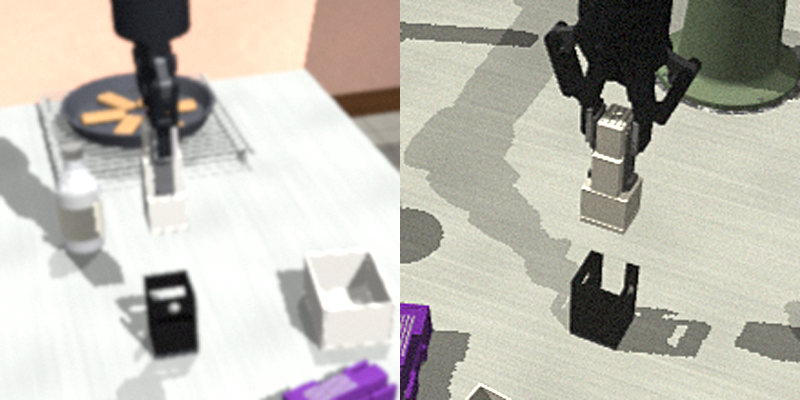

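The cassette hangs upright from its pinched catches with a clear gap, and the holder stands empty on the worktop. The underside is about 0.006 + (0.265 − 0.103) = 0.168 m up. I'll check stillness and the bystanders, then hand in.

Run:
```python
from h import *
a0,a1=cv2.imread("pics/scene0.png"),cv2.imread("pics/c12_scene.png");b0,b1=cv2.imread("pics/side0.png"),cv2.imread("pics/c12_side.png")
for n,i,j,(x0,y0,x1,y1) in(("bottle",b0,b1,(218,150,250,198)),("bowl",a0,a1,(183,157,232,196)),("tub",a0,a1,(245,272,331,350))):
    p,q=[cv2.cvtColor(k[y0:y1,x0:x1],6).astype(np.float32) for k in(i,j)]
    print(n,"shift px",cv2.phaseCorrelate(p,q))
s=manip.state(); print(s["clock"],s["ee_pos"],np.abs(s["qd"]).max(),s["grip_width"],s["wrist_force"])
print(manip.close_job())
```

```text
bottle shift px ((-0.5082513991784836, -0.19944957728769808), 0.21276622250055274)
bowl shift px ((0.023064224584945947, 0.06819748898737643), 0.9874327741861343)
tub shift px ((0.022343402499707565, 0.08565132519955654), 0.9666459708743625)
16.775 [0.55134442 0.02269654 0.26516615] 0.003914436827333115 0.036025408581035416 [-0.5723526  -0.38337659 -1.00979436]
the job is handed in; nothing more can be done
None
```

The holder is standing on the worktop, and I finished with the cassette drawn out and held by its pinched catches. I handed the job in at 16.8 s of the 48 s allowed; the system reports no verdict.

**What I did:** I pinched the holder by its side studs and raised it. It hung about 22° off upright instead of swinging fully vertical. I set its foot edge down, drew it towards upright and let go, and it settled standing with the cassette seated. I then aligned on the cassette's top and plates, squeezed both catches at 40 N and lifted straight up.

**Last checks:**
- **Cassette height:** its underside is about 0.168 m above the worktop, worked out from the tool's rise. That is about 8 cm above the holder's top edge.
- **Cassette hold:** the last picture shows it upright and clear of the holder. The arm was almost still (joint speeds under 0.004 rad/s), and the wrist carried 1–2 N, which fits the cassette alone.
- **Holder:** the last picture shows it upright, empty and on the worktop.
- **Bystanders:** bowl and tub show under 0.1 pixel of shift. The bottle shows about 0.5 pixel, but that match is weak, probably because of the changed shadows behind it.

**What disagreed:**
- **Gripper width:** it read 62.5 mm on the 66 mm studs and 36 mm on the 42 mm pinched catches. I put this down to the pads giving under load and did not measure how far the catches were pushed in.
- **Picture budget:** I viewed 13 pictures against the budget of 10, past even the one or two extra allowed.

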